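Free a seized jig pin and rack the drilled blanks

ROBOT

A 6-joint arm with a two-finger parallel gripper is mounted at the origin on a cart in front of the work surface, level with it; the furniture and walls round the work are solid. World frame = base frame: x ahead of the robot, y to its left, z up, the work surface at z = 0. Lengths are in m, angles in rad, forces in N, time in s.
With the tool pointing down it reaches from about 0.275 to 0.85 m from the base axis. Payload 5.2 kg.
Tool frame: the origin (TCP) lies at the very end of the fingers, on their centre line; the grasp point (between the pads) lies 19 mm behind it; y points along the fingers, x is the direction in which the jaws open and shut, and the axes are right-handed (so a half turn about y gives the same grasp; the last joint's range is limited). The gripper opens to 85 mm and grips with 20 to 120 N. Pads are 22 mm wide; open, the fingers measure 114 mm over their backs; the gripper's body (76 mm by 85 mm) begins 54 mm behind the grasp point. The pads swing forward as they close: fully open they stand 13 mm farther back than shut.
Start: joints at [0.911, 0.259, 1.535, -0, 1.348, -0.203], TCP at [0.243, 0.494, 0.231] pointing down, gripper open.
Joint ranges: [-3.14, 3.14], [-0.91, 2.08], [0.19, 2.58], [-1.22, 4.36], [0.22, 2.71], [-3.12, 3.12]. Speed limits (rad/s): [2.57, 2.57, 3.14, 3.14, 3.14, 3.14].

INTERFACE

Orientations are given as a rotation vector (axis times angle).
In Python, from cell import manip, open_gripper, grasp, imaging, status gives the robot as it stands. Calls block until the motion is done:
- manip.move_ptp(position, orientation): joint-space move of the TCP to a pose.
- manip.move_linear(position, attitude=None, vel=0.15, f_stop=None): straight line of the TCP; attitude=None keeps the orientation; vel is the mean speed in m/s. With f_stop (N) it stops when the force on the tool has changed by that much, and returns True; else False.
- manip.move_j(angles): joint-space move.
- open_gripper() and grasp(): open the fingers fully, or close them until they stop; the grip force is fixed at half the most.
- manip.sleep(seconds).
- manip.ik(position, orientation): joint angles nearest the present ones, or None.
- imaging.read_camera(name): name is "scene" or "top" or "wrist"; returns a dict with "img" (480x640x3 uint8, red, green, blue), "vertical_fov" (degrees; the focal length in pixels is half the picture's height over the tangent of half this angle, whatever the lens; pixels are square), "cx", "cy" (the principal point, pixels), "rvec" (rotation vector, rad) and "tvec" (3), from world to camera coordinates, as OpenCV has them; the wrist camera has in their place "hand_eye" (4x4, takes a point from camera to tool coordinates, whose origin is the TCP and whose axes are the tool frame's). Camera axes: x right, y down, z forward; pixel columns grow to the right and rows downward; lengths in m; the calibration is good to about 2 mm. A picture is of the moment at which its call begins: read the wrist's pose just before it. There is no depth.
A pose or a line that the arm cannot do raises manip.Unreachable and nothing moves.
- manip.finish_job(): hands the job in, once; it reports no verdict.
Readings, each from a call of its own:
- status.get_time_s(): time.
- status.get_qpos(): joint angles.
- status.get_qvel(): joint speeds.
- status.get_joint_efforts(): joint torques, N m.
- status.get_ee_pos(): TCP position.
- status.get_eef_rot(): TCP orientation.
- status.get_contact_force(): force on the tool from outside, world axes, zero at the start.
- status.get_moment(): the same for the moment, N m.
- status.get_grip_width(): opening from 0.0 (shut) to 1.0 (fully open).
Only numpy, scipy, OpenCV 4.12 (cv2) and the standard library are available. Lean on these libraries where they do the work, as an engineer would, in place of code of your own. Each camera call takes 0.05 s, during which the arm holds its last target.

TASK

The orange T-handle pin of the drilling jig has seized in its bush, and a straight pull only tips the jig off the bench: work the pin out by twisting it back and forth while you pull gently, keeping the jig standing flat, and put it in the blue parts bin. Then swing the yellow strap about a quarter turn, well clear of the nests, and stand every drilled blank from the jig on its short end, one to a slot, right down in the slotted rack. Leave the other tools where they are.

Things in the scene. Friction and masses are not known exactly. Their poses are not given: they have to be found in the camera images.
- jig: heavy drilling jig (7 kg, loose), dark base plate 294 x 112 x 12 mm; origin under its middle on the bench, x along the row of nests towards the pin, y across, z up. Nests at x = -65, 0, +65 mm, each a dark land 26 mm wide (x), top at 36 mm. Strap pivot at x = -125 mm; the pin's bush (aluminium block 32 x 36 mm, top at 41 mm) at x = +125 mm
- pin: T-handle pin, 160 g: orange bar 16 x 62 x 16 mm with flat sides on a steel shank 14 mm in diameter; origin in the middle of the bar, y along the bar, z up along the shank. It starts upright, origin 86 mm above the bench, a 22 mm collar (28 to 33 mm below the origin) on the strap, seized 29 mm deep in the bush. Loose once raised about 25 mm; its tip clears the strap when raised 42 mm
- pin_tip (a point): lower tip of the pin, 74 mm below its origin. Seized, the pin needs about 70 N to pull straight, but the jig's end lifts off the bench at about 38 N; while it is being turned (0.3 to 0.6 N m, either way) it follows a pull of 15 to 30 N, some 2 mm for every 0.9 rad turned
- strap (a joint): yellow swing strap lying over the blanks, 43 to 53 mm above the bench: its angle in rad, 0 along the row (held by the pin through its eye), growing as it swings counter-clockwise seen from above about strap_pivot, from the jig's +x towards its +y; stop at 2.1. It stays where it is left; about 1 N at the knob moves it
- strap_pivot (a point): the strap's upright pivot axis, at the jig's end opposite the pin, at the strap's height
- strap_knob (a point): upright black knob on the strap, 18 mm in diameter, from 53 to 89 mm above the bench, 157 mm from the pivot; this point on its axis is 75 mm above the bench
- blank_0: drilled flat steel blank 0, 40 wide x 100 long x 6 mm thick, 150 g; origin in its middle, x across the width, y along the length, z through the thickness. Starts flat in its nest, 36 to 42 mm above the bench (None if absent). Its long sides overhang the land by 7 mm, 24 mm free below, 25 mm free beside; only its last 4 mm at each end lie between 4 mm high stops: lift straight up
- blank_1: drilled flat steel blank 1, 40 wide x 100 long x 6 mm thick, 150 g; origin in its middle, x across the width, y along the length, z through the thickness. Starts flat in its nest, 36 to 42 mm above the bench (None if absent). Its long sides overhang the land by 7 mm, 24 mm free below, 25 mm free beside; only its last 4 mm at each end lie between 4 mm high stops: lift straight up
- blank_2: drilled flat steel blank 2, 40 wide x 100 long x 6 mm thick, 150 g; origin in its middle, x across the width, y along the length, z through the thickness. Starts flat in its nest, 36 to 42 mm above the bench (None if absent). Its long sides overhang the land by 7 mm, 24 mm free below, 25 mm free beside; only its last 4 mm at each end lie between 4 mm high stops: lift straight up
- rack: slotted rack (1.4 kg, loose): wooden block 66 (x) x 130 (y) mm on a plate 86 x 150 mm, top at 48 mm; origin under its middle on the bench, z up. Four slots at x = 0, y = -45, -15, +15, +45 mm, each 50 mm long along x, 11 mm wide, 28 mm deep (floor 20 mm above the bench). A blank right down in a slot has its middle 70 mm above the bench
- parts_bin: open blue parts bin 112 (x) x 104 (y) x 50 mm high, walls and floor about 4 mm, 450 g, loose; origin under its middle on the bench
- square: small machinist's square 91 x 70 x 14 mm lying on the bench, a bystander; origin under its middle
- pliers: combination pliers with red handles 243 x 73 x 27 mm lying on the bench, a bystander; origin under its middle
- marker_purple: purple marker 126 x 14 x 14 mm lying on the bench, a bystander; origin under its middle

How it is judged:
By the outcome, as a careful person would: the job done as asked, in the order asked, and still so for the second after the job is handed in, with the robot touching nothing.
Of blank_0, blank_1, blank_2 only 2 to 3 are there at a start; the rules pass over those that are not, and their reading is None.
At some moment in a run one of rack, parts_bin may be knocked a few centimetres aside while the robot is not near it.
It also fails if it takes over 210 s, if anything falls off the work surface, if the arm or the gripper's body presses on something with over 40 N, if the wrist force passes 120 N, or if a joint passes its speed limit or range.

## Working session

There is one attempt and no reset: what is moved stays moved. The work goes in short steps, each a Python script; the robot and the scene stay as the last script left them, time stands still between calls to the robot, and variables do not carry over. Pictures are saved under pics/ and viewed, and the job is handed in when it is done.

```bash
ls; mkdir -p pics; python3 - <<'E'
from cell import manip, open_gripper, grasp, imaging, status
import cv2
for n in ("scene","top","wrist"):
    d=imaging.read_camera(n); cv2.imwrite(f"pics/{n}0.png",d["img"][:,:,::-1]); print({k:v for k,v in d.items() if k!="img"})
print(status.get_time_s(),status.get_ee_pos(),status.get_eef_rot(),status.get_contact_force(),status.get_grip_width())
E
```

```text
pics
{'vertical_fov': 51.104577294056874, 'cx': 312.0212226871589, 'cy': 232.70066233694743, 'rvec': array([ 2.37782726, -0.70757481,  0.26649024]), 'tvec': array([-0.20869576,  0.39986462,  0.73399595])}
{'vertical_fov': 42.53421412132122, 'cx': 317.7227295294564, 'cy': 240.00744138856024, 'rvec': array([ 2.14707858, -2.19480939,  0.11822235]), 'tvec': array([0.27353262, 0.43454413, 0.98326518])}
{'vertical_fov': 70.16693500007872, 'cx': 321.4317684052177, 'cy': 234.5997369989115, 'hand_eye': array([[ 9.99999105e-01, -5.34277511e-05, -1.33676384e-03,
         7.66054644e-04],
       [ 1.26825771e-03, -2.80170986e-01,  9.59949275e-01,
        -1.42525919e-01],
       [-4.25810374e-04, -9.59950111e-01, -2.80170667e-01,
         7.21212143e-02],
       [ 0.00000000e+00,  0.00000000e+00,  0.00000000e+00,
         1.00000000e+00]])}
0.15 [0.24235205 0.49328685 0.23068104] [-1.39185431 -0.86548058  0.86760993] [-0.1893769  -0.23713912  0.32311294] 0.9999362524524583
```

View pics/top0.png

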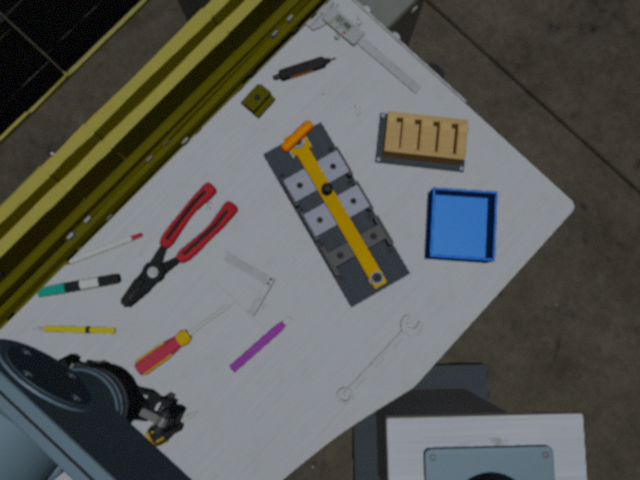

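View pics/scene0.png

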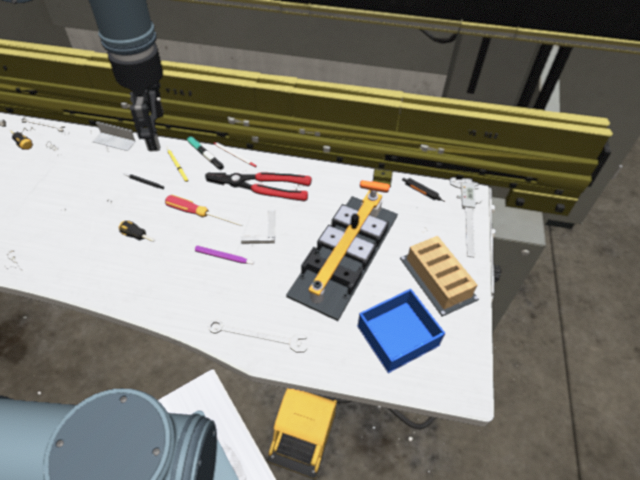

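View pics/wrist0.png

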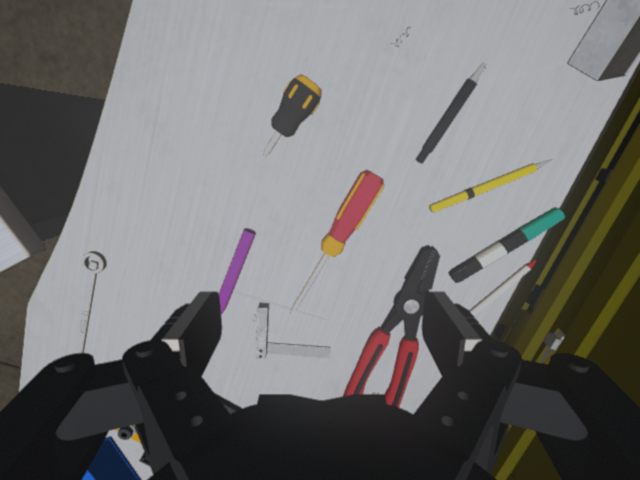

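The top view shows the jig from about (268,150) to (405,290), with the pin at (297,136), the strap pivot at (377,279) and the knob at (327,188). The rack is at (423,139) and the bin at (461,225). The nests at +65 and 0 hold blanks and the -65 nest looks dark. I'll take measurements next.

```bash
cat > h.py <<'E'
import numpy as np, cv2
from scipy.spatial.transform import Rotation as R
from cell import manip, open_gripper, grasp, imaging, status
def cam(n):
    if n=="wrist":
        p=np.array(status.get_ee_pos()); r=R.from_rotvec(status.get_eef_rot()).as_matrix()
    d=imaging.read_camera(n); f=240/np.tan(np.radians(d["vertical_fov"])/2)
    K=np.array([[f,0,d["cx"]],[0,f,d["cy"]],[0,0,1]])
    if n=="wrist":
        H=np.array(d["hand_eye"]); Rc=r@H[:3,:3]; c=p+r@H[:3,3]
    else:
        Rw=R.from_rotvec(d["rvec"]).as_matrix(); Rc=Rw.T; c=-Rc@d["tvec"]
    return dict(img=d["img"],K=K,Rc=Rc,c=c)
def ray(C,uv):
    v=C["Rc"]@np.linalg.solve(C["K"],np.array([uv[0],uv[1],1.])); return v
def plane(C,uv,z):
    v=ray(C,uv); return C["c"]+v*(z-C["c"][2])/v[2]
def proj(C,P):
    q=C["Rc"].T@(np.asarray(P,float)-C["c"]); q=C["K"]@q; return q[:2]/q[2]
def save(img,name): cv2.imwrite(f"pics/{name}.png",img[:,:,::-1])
def mask(img,lo,hi):
    return cv2.inRange(cv2.cvtColor(img,cv2.COLOR_RGB2HSV),lo,hi)
def big(m):
    c,_=cv2.findContours(m,cv2.RETR_EXTERNAL,cv2.CHAIN_APPROX_NONE); return max(c,key=cv2.contourArea)
def down(yaw):
    """tool pointing down (tool y = -z world), tool x at angle yaw in the world xy"""
    x=np.array([np.cos(yaw),np.sin(yaw),0]); y=np.array([0,0,-1.]); return R.from_matrix(np.column_stack([x,y,np.cross(x,y)])).as_rotvec()
E
python3 - <<'E'
from h import *
T=cam("top");S=cam("scene")
im=T["img"]
save(cv2.resize(im[100:320,240:520],None,fx=2.8,fy=2.8,interpolation=cv2.INTER_CUBIC),"topcrop")
save(cv2.resize(S["img"][160:390,270:500],None,fx=2.6,fy=2.6,interpolation=cv2.INTER_CUBIC),"scenecrop")
for nm,lo,hi in (("orange",(5,180,120),(17,255,255)),("yellow",(18,180,120),(27,255,255)),("blue",(100,150,60),(125,255,255))):
  for k,C in (("T",T),("S",S)):
    m=mask(C["img"],lo,hi)
    roi=np.zeros_like(m)
    if k=="T": roi[100:320,260:520]=255
    else: roi[160:390,280:500]=255
    c=big(m&roi); r=cv2.minAreaRect(c); M=cv2.moments(c)
    print(nm,k,cv2.contourArea(c),r,M["m10"]/M["m00"],M["m01"]/M["m00"])
    z={"orange":.094,"yellow":.053,"blue":.05}[nm]
    b=cv2.boxPoints(r); print(np.array([plane(C,q,z)[:2] for q in b]).round(4).tolist(), plane(C,r[0],z).round(4))
E
```

```text
orange T 282.5 ((296.1702575683594, 135.67837524414062), (9.370741844177246, 37.515846252441406), 46.332218170166016) 296.3545722713864 136.03893805309735
[[0.5806, 0.3201], [0.6206, 0.2776], [0.6096, 0.2678], [0.5698, 0.3103]] [0.5951 0.294  0.094 ]
orange S 29.5 ((373.77679443359375, 187.67176818847656), (26.476362228393555, 2.432457447052002), 10.784297943115234) 373.4463276836158 187.48022598870054
[[0.5646, 0.3007], [0.5694, 0.3056], [0.6053, 0.266], [0.6003, 0.2613]] [0.5849 0.2834 0.094 ]
yellow T 1614.0 ((334.24664306640625, 207.7618408203125), (153.0375518798828, 18.46222686767578), 60.75117111206055) 337.1097686906237 210.59138785625774
[[0.5906, 0.3071], [0.6049, 0.281], [0.3877, 0.1678], [0.3741, 0.1935]] [0.4881 0.2367 0.053 ]Traceback (most recent call last):
  File "<stdin>", line 12, in <module>
  File "h.py", line 24, in big
    c,_=cv2.findContours(m,cv2.RETR_EXTERNAL,cv2.CHAIN_APPROX_NONE); return max(c,key=cv2.contourArea)
                                                                            ~~~^^^^^^^^^^^^^^^^^^^^^^^
ValueError: max() iterable argument is empty
```

```bash
echo
```

```text
(no output)
```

View pics/topcrop.png

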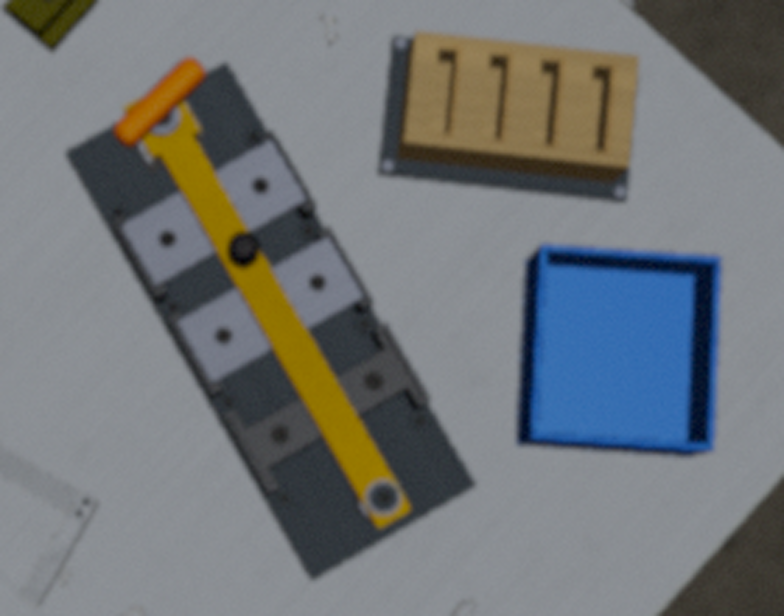

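View pics/scenecrop.png

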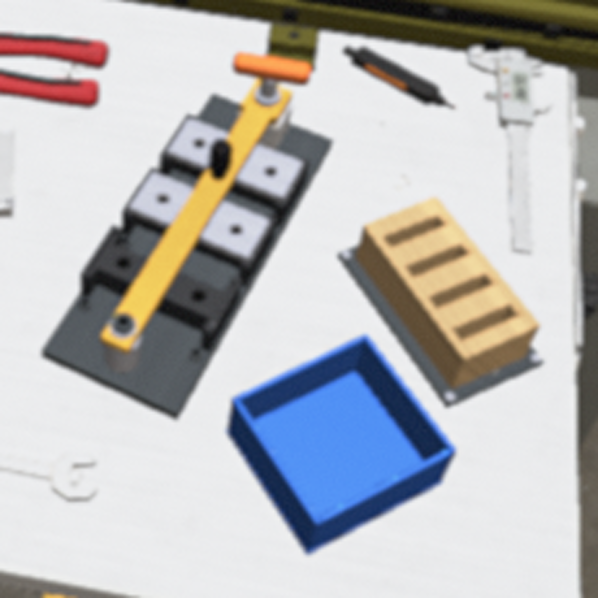

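Two blanks are present, at the +65 and 0 nests, and the -65 nest shows its bare dark land. The bar is turned about 15° from the jig's y. I'll measure the rest from the top view and check IK.

```bash
cat > m.py <<'E'
from h import *
def meas():
    T=cam("top"); im=T["img"]; out={}
    roi=np.zeros(im.shape[:2],np.uint8); roi[90:330,250:560]=255
    for nm,lo,hi,z in (("wood",(10,60,90),(22,190,255),.048),("blue",(100,150,60),(125,255,255),.05)):
        m=mask(im,lo,hi)&roi; c=big(m); P=np.array([plane(T,q[0],z)[:2] for q in c],np.float32)
        r=cv2.minAreaRect(P); out[nm]=r; print(nm,np.round(r[0],4),np.round(r[1],4),round(r[2],1),np.round(cv2.boxPoints(r),3).tolist())
    return out
if __name__=="__main__": meas()
E
python3 m.py; python3 - <<'E'
from h import *
S=cam("scene");T=cam("top")
# pivot: crop px (382,497)/2.8 in top ; scene crop (123,325)/2.6
def tri(a,b):
    A=[(T,np.array(a)/2.8+[240,100]),(S,np.array(b)/2.6+[270,160])]
    M=0;v=0
    for C,p in A:
        r=ray(C,p);r/=np.linalg.norm(r);Q=np.eye(3)-np.outer(r,r);M=M+Q;v=v+Q@C["c"]
    x=np.linalg.solve(M,v); print(x.round(4),[ (proj(C,x)-p).round(1).tolist() for C,p in A]); return x
pv=tri((382,497),(123,325)); pin=tri((160,101),(272,69)); kn=tri((244,247),(220,150))
d=(pin-pv)[:2]; print(np.linalg.norm(d),np.degrees(np.arctan2(d[1],d[0])), np.linalg.norm((kn-pv)[:2]))
pz=pin.copy()
for yaw in (43.3,223.3):
  for dy in (-70,-40,0,40,70):
    print(yaw,dy,np.round(manip.ik([pin[0],pin[1],.067],down(np.radians(yaw+dy))),2))
E
```

```text
wood [0.6043 0.0862] [0.1306 0.0663] 82.2 [[0.5630000233650208, 0.026000000536441803], [0.628000020980835, 0.017000000923871994], [0.6460000276565552, 0.1459999978542328], [0.5799999833106995, 0.1550000011920929]]
blue [0.4573 0.0337] [0.1043 0.1121] 84.8 [[0.3970000147819519, -0.013000000268220901], [0.5080000162124634, -0.023000000044703484], [0.5180000066757202, 0.08100000023841858], [0.4059999883174896, 0.09099999815225601]]
[0.3757 0.1734 0.052 ] [[-0.1, 0.3], [0.3, -0.0]]
[0.5971 0.2931 0.0822] [[-0.2, 0.4], [0.3, -0.1]]
[0.5137 0.2485 0.0802] [[-0.3, 0.6], [0.6, -0.1]]
0.2517213985611435 28.38698037213947 0.15715110197187726
43.3 -70 [ 0.29  0.6   1.43 -0.    1.11  0.75]
43.3 -40 [ 0.29  0.6   1.43 -0.    1.11  0.23]
43.3 0 [ 0.29  0.6   1.43  0.    1.11 -0.47]
43.3 40 [ 0.29  0.6   1.43 -0.    1.11 -1.16]
43.3 70 [ 0.29  0.6   1.43 -0.    1.11 -1.69]
223.3 -70 [ 0.29  0.6   1.43 -0.    1.11 -2.39]
223.3 -40 [ 0.29  0.6   1.43  0.    1.11 -2.91]
223.3 0 [ 0.29  0.6   1.43 -0.    1.11  2.67]
223.3 40 [0.29 0.6  1.43 0.   1.11 1.98]
223.3 70 [0.29 0.6  1.43 0.   1.11 1.45]
```

Checks against the given sizes: pivot–pin 252 mm (250), pivot–knob 157 mm, rack 131×66, bin 104×112. Next I'll go above the pin and refine with the wrist camera.

```bash
python3 - <<'E'
from h import *
o=down(np.radians(43.3))
manip.move_ptp([.596,.293,.21],o)
W=cam("wrist"); save(W["img"],"w1")
m=mask(W["img"],(3,160,100),(17,255,255)); c=big(m); r=cv2.minAreaRect(c); print(cv2.contourArea(c),r)
P=np.array([plane(W,q[0],.094)[:2] for q in c],np.float32); r=cv2.minAreaRect(P); print(r, cv2.boxPoints(r).round(4).tolist())
print(status.get_ee_pos(),status.get_contact_force(),status.get_time_s())
E
```

```text
1261.0 ((321.0, 227.0), (72.0, 20.0), 90.0)
((0.59341961145401, 0.2954101264476776), (0.015468941070139408, 0.05853733420372009), 42.8762092590332) [[0.567799985408783, 0.311599999666214], [0.607699990272522, 0.2687000036239624], [0.6190000176429749, 0.2791999876499176], [0.579200029373169, 0.3221000134944916]]
[0.59499876 0.29441353 0.21038012] [-0.80373198  0.41628487  1.65165881] 1.9583
```

View pics/w1.png

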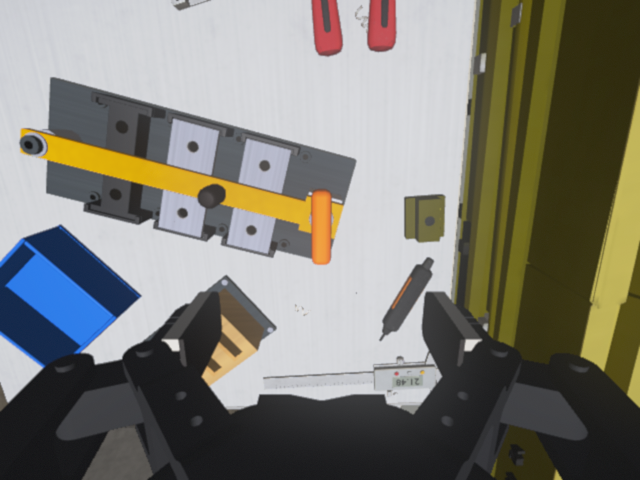

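The wrist view shows the bar upright in the picture, centred at (321,227), with its long axis along the image columns. The yellow rail is to the right, from x≈455. I'll triangulate the bar centre from top and wrist, then go down and grip.

```bash
python3 - <<'E'
from h import *
manip.sleep(.3)
print(status.get_ee_pos())
def tri(A):
    M=0;v=0
    for C,p in A:
        r=ray(C,p);r/=np.linalg.norm(r);Q=np.eye(3)-np.outer(r,r);M=M+Q;v=v+Q@C["c"]
    x=np.linalg.solve(M,v); print(x.round(4),[ (proj(C,x)-p).round(1).tolist() for C,p in A]); return x
W=cam("wrist");S=cam("scene")
def cen(C,roi):
    m=mask(C["img"],(3,150,100),(17,255,255)); k=np.zeros_like(m);k[roi]=255
    c=big(m&k); r=cv2.minAreaRect(c); print(r); return r[0]
w=cen(W,np.s_[150:300,280:360]); s=cen(S,np.s_[175:197,355:400])
T=cam("top"); save(cv2.resize(T["img"][100:320,240:520],None,fx=2.8,fy=2.8),"t2")
x=tri([(W,w),(S,s)])
x=tri([(W,w),(S,s),(T,(296.17,135.68))])
E
```

```text
[0.59557558 0.29365424 0.21020263]
((321.0, 225.5), (73.0, 20.0), 90.0)
((374.8811950683594, 185.1881103515625), (28.259056091308594, 8.557319641113281), 5.710592269897461)
[0.5954 0.2941 0.0857] [[0.5, 1.8], [-0.7, 0.2]]
[0.5961 0.2942 0.0856] [[1.3, 2.3], [-0.5, 0.0], [0.0, 0.8]]
```

```bash
python3 - <<'E'
from h import *
o=down(np.radians(43.3)); p=[.5957,.2940]
manip.move_linear(p+[.12],o); manip.sleep(.2); print("f0",status.get_contact_force(),status.get_ee_pos())
print(manip.move_linear(p+[.067],vel=.05,f_stop=12)); manip.sleep(.2)
print(status.get_contact_force(),status.get_ee_pos())
grasp(); manip.sleep(.3)
print(status.get_contact_force(),status.get_moment(),status.get_ee_pos(),status.get_grip_width(),status.get_time_s())
W=cam("wrist"); save(W["img"],"w2")
E
```

```text
f0 [ 1.08005256 -0.3780081  -0.16277577] [0.59650091 0.29424016 0.12145864]
False
[-0.31829269  0.47794557  0.09868404] [0.59590005 0.2940537  0.06739167]
[-3.70253227 -2.9594563   4.73688545] [-0.55302079  0.60912703  0.05752503] [0.59541966 0.29373996 0.06713644] 0.17602576363540584 5.7083
```

View pics/w2.png

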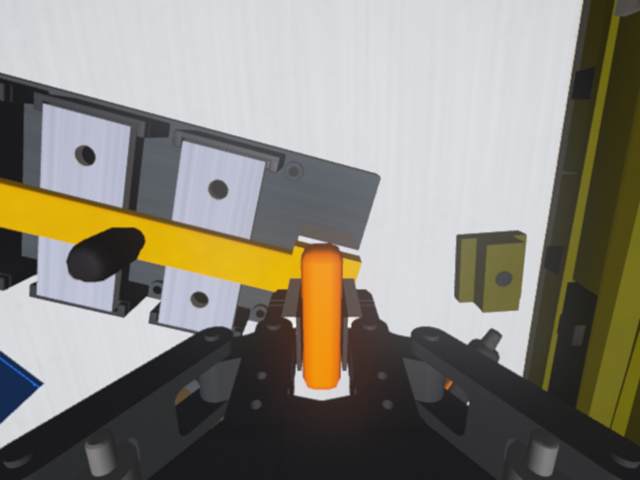

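The wrist view shows the bar between the pads, with width 0.176×85 ≈ 15 mm. Now a gentle upward load to find the stiffness.

```bash
python3 - <<'E'
from h import *
p=[.5955,.2938]
for z in (.068,.069,.070):
    manip.move_linear(p+[z],vel=.02); manip.sleep(.2)
    print(z,np.round(status.get_contact_force(),1),np.round(status.get_moment(),2),np.round(status.get_ee_pos(),4),round(status.get_time_s(),2))
E
```

```text
0.068 [ 0.2 -1.6 -6.3] [-0.25 -0.01 -0.02] [0.5953 0.2937 0.0673] 6.21
0.069 [  6.2  -0.6 -23.1] [ 0.12 -0.96 -0.01] [0.5951 0.2937 0.0674] 6.66
0.07 [  6.5   1.  -29.5] [ 0.28 -1.33  0.03] [0.5949 0.2936 0.0675] 7.11
```

```bash
cat > tw.py <<'E'
from h import *
import sys,json
def run(n, z, yaw, dirn, step=.3, amp=.75, zstop=.112):
    c=np.radians(43.3)
    for i in range(n):
        ny=yaw+dirn*step
        if abs(ny)>amp: dirn=-dirn; ny=yaw+dirn*step
        yaw=ny
        f=status.get_contact_force()[2]
        # want about -22 N during the turn
        dz=np.clip(.0007+(f+21)*.00006,-.001,.0018); z+=dz
        manip.move_linear([.5955,.2938,z],down(c+yaw),vel=.02)
        F=status.get_contact_force();M=status.get_moment();e=status.get_ee_pos()
        print(f"yaw {yaw:.2f} z {z:.4f} ee {np.round(e,4)} F {np.round(F,1)} Mz {M[2]:.2f} t {status.get_time_s():.2f} w {status.get_grip_width():.3f}")
        if abs(F[2])>36: z-=.001
        if e[2]>zstop: break
    json.dump([z,yaw,dirn],open("tw.json","w"))
if __name__=="__main__":
    n=int(sys.argv[1]); 
    try: s=json.load(open("tw.json"))
    except Exception: s=[.0690,0.,1]
    run(n,*s)
E
python3 tw.py 6
```

```text
yaw 0.30 z 0.0692 ee [0.5945 0.2946 0.0676] F [  4.6   3.7 -24.5] Mz 0.15 t 7.56 w 0.172
yaw 0.60 z 0.0697 ee [0.5944 0.2947 0.0682] F [  4.5   3.3 -23.3] Mz 0.17 t 8.01 w 0.179
yaw 0.30 z 0.0702 ee [0.5947 0.2939 0.0685] F [  4.1   1.5 -24.2] Mz -0.13 t 8.46 w 0.172
yaw 0.00 z 0.0708 ee [0.5953 0.2926 0.0685] F [  7.2  -2.2 -28.1] Mz 0.05 t 8.91 w 0.169
yaw -0.30 z 0.0710 ee [0.5955 0.2927 0.0691] F [  5.9  -2.1 -26.2] Mz 0.01 t 9.36 w 0.173
yaw -0.60 z 0.0714 ee [0.5954 0.2928 0.0698] F [  5.6  -2.6 -25.1] Mz -0.18 t 9.81 w 0.177
```

```bash
sed -i 's/step=.3, amp=.75/step=.4, amp=1.05/; s/.0007+(f/.0009+(f/' tw.py; python3 tw.py 12; python3 - <<'E'
from h import *
W=cam("wrist"); save(W["img"],"w3"); S=cam("scene"); save(cv2.resize(S["img"][160:330,280:450],None,fx=3.5,fy=3.5,interpolation=cv2.INTER_CUBIC),"s3")
E
```

```text
yaw -1.00 z 0.0721 ee [0.5954 0.2926 0.0706] F [  5.6  -3.5 -23.5] Mz -0.26 t 10.36 w 0.174
yaw -0.60 z 0.0728 ee [0.5949 0.2934 0.0709] F [  5.1   0.8 -25. ] Mz 0.11 t 10.91 w 0.176
yaw -0.20 z 0.0735 ee [0.5944 0.2944 0.0712] F [  5.    3.1 -26. ] Mz 0.08 t 11.46 w 0.176
yaw 0.20 z 0.0741 ee [0.5944 0.2946 0.0719] F [  4.5   3.2 -26.3] Mz 0.24 t 12.01 w 0.177
yaw 0.60 z 0.0747 ee [0.5943 0.2948 0.0729] F [  4.6   3.9 -23.1] Mz 0.06 t 12.56 w 0.175
yaw 1.00 z 0.0754 ee [0.5944 0.2944 0.0737] F [  3.4   3.3 -25.1] Mz 0.19 t 13.11 w 0.175
yaw 0.60 z 0.0761 ee [0.5947 0.2936 0.0741] F [  4.9   1.8 -27.5] Mz -0.29 t 13.66 w 0.176
yaw 0.20 z 0.0766 ee [0.5953 0.2926 0.0743] F [  6.8  -0.9 -28.4] Mz 0.19 t 14.21 w 0.172
yaw -0.20 z 0.0770 ee [0.5954 0.2927 0.0752] F [  6.7  -1.7 -26.7] Mz -0.30 t 14.76 w 0.182
yaw -0.60 z 0.0776 ee [0.5952 0.2931 0.0761] F [  5.   -1.3 -24.5] Mz -0.30 t 15.31 w 0.172
yaw -1.00 z 0.0783 ee [0.5949 0.2936 0.0769] F [  3.9   1.7 -25.2] Mz 0.04 t 15.86 w 0.173
yaw -0.60 z 0.0789 ee [0.5949 0.2938 0.0772] F [  5.1   1.4 -26.3] Mz -0.01 t 16.41 w 0.173
```

View pics/w3.png

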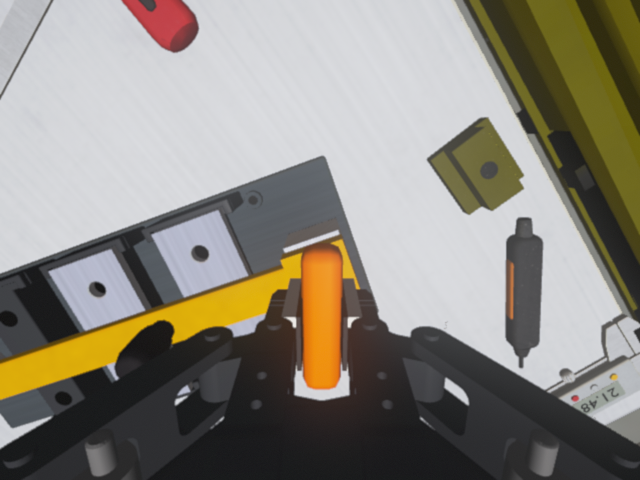

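View pics/s3.png

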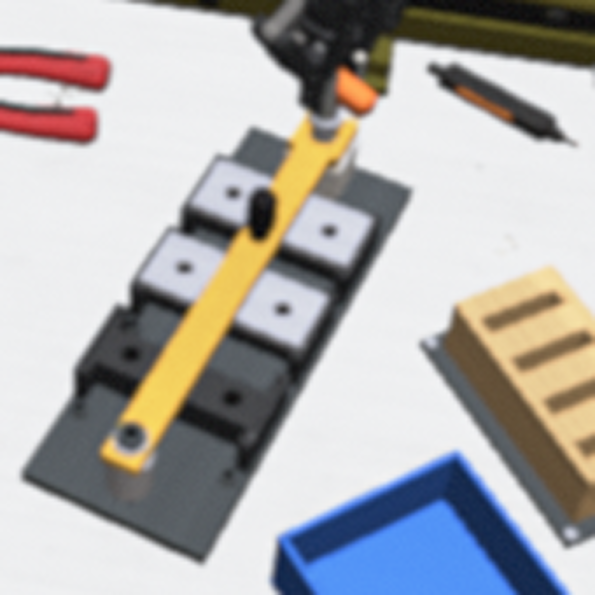

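The pin rises in the grip without slipping: the bar is at the same place in the wrist image as when gripped, and the jig and strap are unmoved in the scene view. I'll carry on.

```bash
python3 tw.py 24 | awk '{print $2,$4,$7,$9,$10,$11,$12,$13,$14,$15}'
```

```text
-0.20 0.0795 0.2943 F [ 4. 2.6 -27.7] Mz -0.08
0.20 0.0800 0.2946 F [ 3.5 3.9 -26.8] Mz -0.12
0.60 0.0806 0.2945 F [ 3. 3.5 -24.7] Mz -0.06
1.00 0.0813 0.2945 F [ 3.5 2.6 -24.6] Mz 0.23
0.60 0.0819 0.2942 F [ 4.6 2.7 -26.8] Mz -0.18
0.20 0.0825 0.2935 F [ 5.4 1.9 -27.9] Mz -0.02
-0.20 0.0830 0.2932 F [ 4.9 -0.7 -27.1] Mz -0.15
-0.60 0.0835 0.2932 F [ 5.2 0.3 -27.6] Mz -0.25
-1.00 0.0840 0.2932 F [ 5.2 0.7 -26.3] Mz -0.17
-0.60 0.0846 0.2935 F [ 5.1 0.7 -28.5] Mz 0.31
-0.20 0.0850 0.2938 ] F [ 5.7 2. -28.8] Mz
0.20 0.0855 0.2935 F [ 5. 1.3 -28.6] Mz -0.09
0.60 0.0859 0.2939 F [ 4.5 2.6 -27.3] Mz 0.23
1.00 0.0864 0.2942 F [ 4.3 3.3 -28.5] Mz -0.18
0.60 0.0869 0.2948 F [ 3.6 4.9 -27.9] Mz -0.28
0.20 0.0874 0.2946 ] F [ 5.3 4. -28.6] Mz
-0.20 0.0878 0.2945 F [ 5.9 4.3 -29.4] Mz 0.05
-0.60 0.0882 0.2942 ] F [ 4.6 3.2 -28.5] Mz
-1.00 0.0887 0.2941 F [ 4.6 3.3 -28.5] Mz 0.20
-0.60 0.0891 0.2934 ] F [ 6.3 -0.1 -28.2] Mz
-0.20 0.0896 0.2935 F [ 4.7 1.4 -28.5] Mz 0.33
0.20 0.0900 0.2935 F [ 5.3 1. -27.5] Mz 0.27
0.60 0.0906 0.2939 F [ 5. 2.2 -26.7] Mz 0.07
1.00 0.0911 0.2943 F [ 0.6 0. -1.2] Mz -0.04
```

Released: Fz dropped to about -1 N at a 24 mm rise. Now lift it clear.

```bash
python3 - <<'E'
from h import *
p=status.get_ee_pos(); print(p)
print(manip.move_linear([.5951,.2938,.125],vel=.04,f_stop=12)); print(np.round(status.get_contact_force(),1))
print(manip.move_linear([.5951,.2938,.21],vel=.12,f_stop=15)); print(np.round(status.get_contact_force(),1),status.get_ee_pos(),status.get_time_s(),status.get_grip_width())
S=cam("scene"); save(cv2.resize(S["img"][80:400,270:510],None,fx=1.85,fy=1.85),"s4")
import m; m.meas()
E
```

```text
[0.59675295 0.29430192 0.09409671]
False
[ 0.1 -0.8 -0.5]
False
[-0.8 -1.1 -2.3] [0.59454613 0.29363931 0.20904788] 31.5667 0.1701875645269689
wood [0.5984 0.0444] [0.046  0.0665] 82.5 [[0.5619999766349792, 0.026000000536441803], [0.628000020980835, 0.017000000923871994], [0.6340000033378601, 0.06300000101327896], [0.5680000185966492, 0.07199999690055847]]
blue [0.4654 0.0208] [0.0574 0.0787] 84.7 [[0.42399999499320984, -0.004000000189989805], [0.5019999742507935, -0.010999999940395355], [0.5070000290870667, 0.04600000008940697], [0.42899999022483826, 0.05299999937415123]]
```

View pics/s4.png

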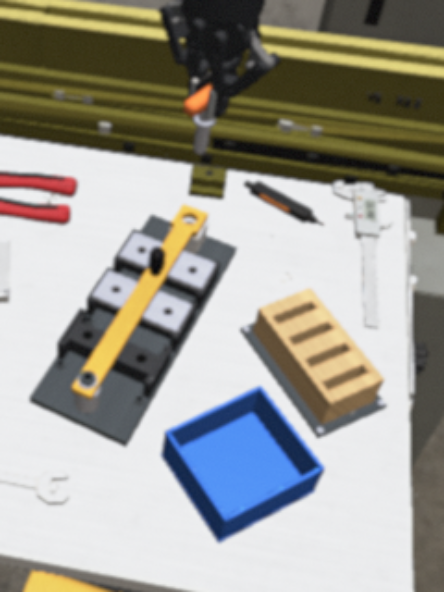

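The pin is out and hanging straight. The jig is flat and the strap still lies along the row. The arm hides the bin from the top camera, so I'll check the bin and rack in the scene view before placing.

```bash
cat > sc.py <<'E'
from h import *
def smeas(S=None):
    S=S or cam("scene"); im=S["img"]; out={}
    roi=np.zeros(im.shape[:2],np.uint8); roi[170:400,270:495]=255
    m=mask(im,(100,120,40),(125,255,255))&roi; c=big(m)
    print("blue area",cv2.contourArea(c),cv2.boundingRect(c))
    h=cv2.convexHull(c)
    # model hull from known pose for comparing only the extreme pixels
    m2=mask(im,(10,60,60),(22,200,255))&roi; 
    k,_=cv2.findContours(m2,cv2.RETR_EXTERNAL,cv2.CHAIN_APPROX_NONE); k=[q for q in k if cv2.boundingRect(q)[0]>395]; d=max(k,key=cv2.contourArea)
    print("wood area",cv2.contourArea(d),cv2.boundingRect(d))
    return S
if __name__=="__main__":
    S=smeas()
    def box(cx,cy,yaw,w,l,z):
        q=[]
        for a,b in ((-1,-1),(1,-1),(1,1),(-1,1)):
            q.append(proj(S,[cx+np.cos(yaw)*a*w/2-np.sin(yaw)*b*l/2,cy+np.sin(yaw)*a*w/2+np.cos(yaw)*b*l/2,z]))
        return np.array(q)
    print("bin rim pred",box(.4573,.0337,np.radians(-5.2),.112,.104,.05).round(0).tolist(),box(.4573,.0337,np.radians(-5.2),.112,.104,.0).round(0).tolist())
    print("rack top pred",box(.6043,.0862,np.radians(-7.8),.066,.130,.048).round(0).tolist(),box(.6043,.0862,np.radians(-7.8),.066,.130,.005).round(0).tolist())
    bc=np.array([.4573,.0337]);yw=np.radians(-5.2)
    X=np.array([np.cos(yw),np.sin(yw),0]);Y=np.array([-np.sin(yw),np.cos(yw),0]);Z=np.array([0,0,1.])
    t=np.radians(50); ty=np.sin(t)*X-np.cos(t)*Z
    for s in (1,-1):
        tx=s*Y; o=R.from_matrix(np.column_stack([tx,ty,np.cross(tx,ty)])).as_rotvec()
        for zt in (.015,.14):
            tip=np.r_[bc,zt]+.033*X; org=tip-.074*ty; tcp=org+.019*ty
            print(s,zt,tcp.round(4),manip.ik(tcp,o))
    print(status.get_qpos())
E
python3 sc.py
```

```text
blue area 4087.5 (359, 290, 85, 82)
wood area 2695.5 (407, 237, 70, 72)
bin rim pred [[391.0, 360.0], [445.0, 331.0], [410.0, 286.0], [358.0, 311.0]] [[387.0, 372.0], [439.0, 344.0], [406.0, 300.0], [356.0, 325.0]]
rack top pred [[449.0, 296.0], [478.0, 283.0], [438.0, 234.0], [410.0, 245.0]] [[443.0, 308.0], [472.0, 296.0], [433.0, 247.0], [406.0, 258.0]]
1 0.015 [0.4482 0.0345 0.0504] None
1 0.14 [0.4482 0.0345 0.1754] None
-1 0.015 [0.4482 0.0345 0.0504] None
-1 0.14 [0.4482 0.0345 0.1754] None
[ 2.90817142e-01  4.77612863e-01  1.26815679e+00  3.16795446e-05
  1.39817541e+00 -1.46486907e+00]
```

```bash
cat > fe.py <<'E'
from h import *
def tool(az,t,s):
    d=np.array([np.cos(az),np.sin(az),0]);Z=np.array([0,0,1.]); ty=np.sin(t)*d-np.cos(t)*Z
    tx=s*np.cross(Z,d); return np.column_stack([tx,ty,np.cross(tx,ty)])
E
python3 - <<'E'
from fe import *
bc=np.array([.4573,.0337])
for t in (30,45,60):
  for azd in (-5,85,175,265):
    for s in (1,-1):
      M=tool(np.radians(azd),np.radians(t),s); d=np.array([np.cos(np.radians(azd)),np.sin(np.radians(azd)),0])
      q=[]
      for zt in (.015,.14):
        tip=np.r_[bc,zt]+.033*d; tcp=tip-.055*M[:,1]; q.append(manip.ik(tcp,R.from_matrix(M).as_rotvec()))
      print(t,azd,s,[None if a is None else np.round(a,2).tolist() for a in q])
# horizontal tool for rack
for azd in (82.2,262.2):
  for s in (1,-1):
    M=tool(np.radians(azd),np.radians(90),s)
    for sl in (-45,-15,15,45):
      yw=np.radians(-7.8); c=np.array([.6043,.0862])+sl/1000*np.array([-np.sin(yw),np.cos(yw)])
      a=[manip.ik(np.r_[c,z]+.0*M[:,1],R.from_matrix(M).as_rotvec()) for z in (.1,.15)]
      print("rack",azd,s,sl,[None if b is None else np.round(b,2).tolist() for b in a])
E
```

```text
30 -5 1 [None, [-0.22, -0.14, 2.21, 0.13, 0.56, -1.8]]
30 -5 -1 [None, [-0.22, -0.14, 2.21, 0.13, 0.56, 1.34]]
30 85 1 [[-0.54, 0.38, 2.0, 0.53, 1.08, 2.35], [-0.54, 0.19, 1.87, 0.48, 1.36, 2.52]]
30 85 -1 [[-0.54, 0.38, 2.0, 0.53, 1.08, -0.79], [-0.54, 0.19, 1.87, 0.48, 1.36, -0.62]]
30 175 1 [[-0.15, 0.6, 1.57, -0.03, 1.49, 1.52], [-0.15, 0.47, 1.46, -0.03, 1.74, 1.51]]
30 175 -1 [[-0.15, 0.6, 1.57, -0.03, 1.49, -1.62], [-0.15, 0.47, 1.46, -0.03, 1.74, -1.63]]
30 265 1 [[0.19, 0.45, 1.87, -0.58, 1.06, 0.63], [0.19, 0.28, 1.75, -0.52, 1.31, 0.47]]
30 265 -1 [[0.19, 0.45, 1.87, -0.58, 1.06, -2.51], [0.19, 0.28, 1.75, -0.52, 1.31, -2.68]]
45 -5 1 [None, None]
45 -5 -1 [None, None]
45 85 1 [[-0.7, 0.53, 1.97, 0.66, 1.24, 2.11], [-0.7, 0.32, 1.88, 0.62, 1.48, 2.3]]
45 85 -1 [[-0.7, 0.53, 1.97, 0.66, 1.24, -1.03], [-0.7, 0.32, 1.88, 0.62, 1.48, -0.85]]
45 175 1 [[-0.14, 0.8, 1.36, -0.04, 1.76, 1.53], [-0.14, 0.67, 1.28, -0.04, 1.98, 1.52]]
45 175 -1 [[-0.14, 0.8, 1.36, -0.04, 1.76, -1.62], [-0.14, 0.67, 1.28, -0.04, 1.98, -1.62]]
45 265 1 [[0.34, 0.61, 1.79, -0.75, 1.24, 0.87], [0.34, 0.
[... 1495 characters left out ...]
 [0.4, 1.07, 1.22, -1.2, 1.96, 0.8]]
rack 262.2 1 -15 [[0.43, 1.17, 1.14, -1.17, 1.98, 0.82], [0.43, 1.1, 1.16, -1.19, 2.0, 0.77]]
rack 262.2 1 15 [[0.46, 1.2, 1.06, -1.16, 2.02, 0.79], [0.46, 1.12, 1.09, -1.18, 2.04, 0.73]]
rack 262.2 1 45 [[0.5, 1.23, 0.99, -1.16, 2.06, 0.75], [0.5, 1.15, 1.01, -1.18, 2.08, 0.7]]
rack 262.2 -1 -45 [[0.4, 1.15, 1.2, -1.18, 1.94, -2.29], [0.4, 1.07, 1.22, -1.2, 1.96, -2.34]]
rack 262.2 -1 -15 [[0.43, 1.17, 1.14, -1.17, 1.98, -2.32], [0.43, 1.1, 1.16, -1.19, 2.0, -2.37]]
rack 262.2 -1 15 [[0.46, 1.2, 1.06, -1.16, 2.02, -2.36], [0.46, 1.12, 1.09, -1.18, 2.04, -2.41]]
rack 262.2 -1 45 [[0.5, 1.23, 0.99, -1.16, 2.06, -2.4], [0.5, 1.15, 1.01, -1.18, 2.08, -2.45]]
```

```bash
python3 - <<'E'
from fe import *
bc=np.array([.4573,.0337]); az=np.radians(84.8)
M=tool(az,np.radians(45),-1); o=R.from_matrix(M).as_rotvec(); d=np.array([np.cos(az),np.sin(az),0])
f=lambda z:np.r_[bc,z]+.030*d-.055*M[:,1]
manip.move_linear([.56,.22,.25],vel=.15)
manip.move_ptp(f(.14),o)
manip.sleep(.2); print(status.get_ee_pos(),f(.14))
W=cam("wrist"); save(W["img"],"w5"); S=cam("scene"); save(cv2.resize(S["img"][80:400,270:510],None,fx=1.85,fy=1.85),"s5")
E
```

```text
[0.45689096 0.02608179 0.17917355] [0.4564942  0.02484572 0.17889087]
```

View pics/w5.png

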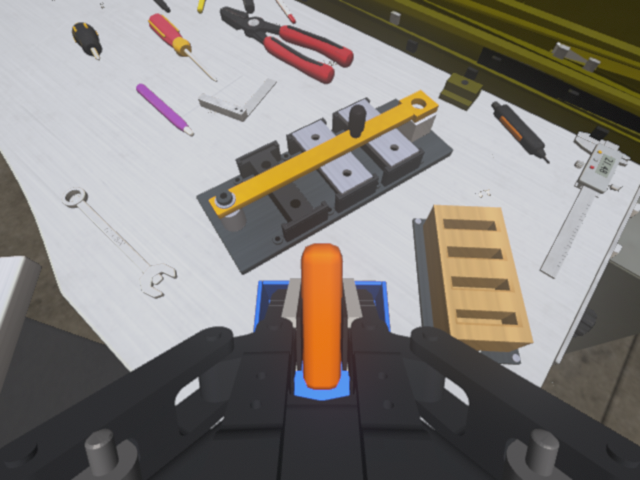

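View pics/s5.png

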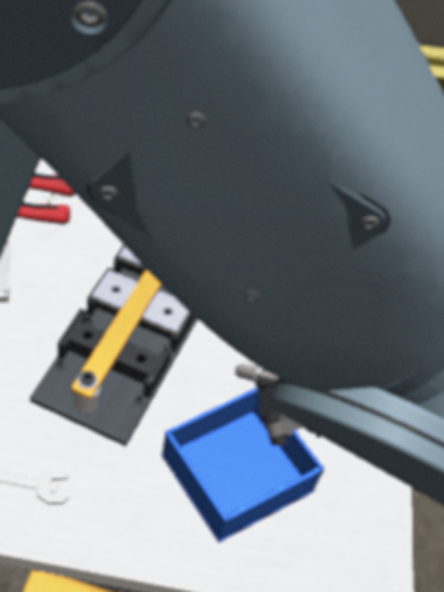

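The pin is over the middle of the bin, with the bin rim symmetric about the bar in the wrist view (x 257–389). Lower and release.

```bash
python3 - <<'E'
from fe import *
bc=np.array([.4573,.0337]); az=np.radians(84.8)
M=tool(az,np.radians(45),-1); d=np.array([np.cos(az),np.sin(az),0])
f=lambda z:np.r_[bc,z]+.030*d-.055*M[:,1]
print(manip.move_linear(f(.016),vel=.08,f_stop=10),np.round(status.get_contact_force(),1),status.get_ee_pos())
open_gripper(); manip.sleep(.2)
manip.move_linear(f(.016)-.05*M[:,1]+[0,0,.02],vel=.1)
manip.move_linear(f(.016)-.05*M[:,1]+[0,0,.14],vel=.2)
W=cam("wrist"); save(W["img"],"w6"); print(status.get_time_s())
E
```

```text
False [ 0.1  0.5 -1.6] [0.45671343 0.02470751 0.05520888]
37.9917
```

View pics/w6.png

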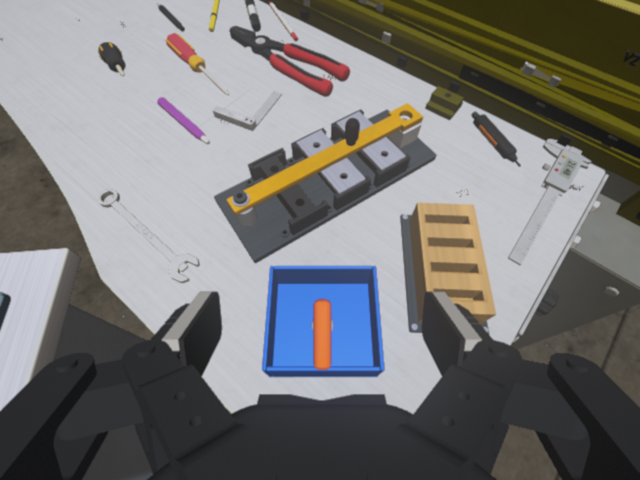

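The pin is in the bin. Now I'll shut the gripper and push the knob counter-clockwise from its rack side.

```bash
python3 - <<'E'
from fe import *
grasp()
pv=np.array([.3757,.1734]); a0=np.radians(28.4)
def pose(th,off,z):
    a=a0+th; u=np.array([np.cos(a),np.sin(a)]); t=np.array([-u[1],u[0]])
    return np.r_[pv+.157*u+off*t,z], down(a)
manip.move_ptp(*pose(0,-.06,.15))
manip.move_linear(pose(0,-.06,.064)[0],vel=.15)
manip.sleep(.1); f0=np.array(status.get_contact_force())
print(manip.move_linear(pose(0,-.014,.064)[0],vel=.05,f_stop=4), status.get_ee_pos(), np.round(np.array(status.get_contact_force())-f0,1))
e=np.array(status.get_ee_pos())[:2]-pv; a=a0; print("tangential offset", e@np.array([-np.sin(a),np.cos(a)]), "radial",e@np.array([np.cos(a),np.sin(a)]))
E
```

```text
False [0.52053627 0.23563024 0.06397974] [-0.6  0.2 -1.1]
tangential offset -0.014146893159268066 radial 0.15700322645312537
```

```bash
python3 - <<'E'
from fe import *
pv=np.array([.3757,.1734]); a0=np.radians(28.4)
def pose(th,off,z):
    a=a0+th; u=np.array([np.cos(a),np.sin(a)]); t=np.array([-u[1],u[0]])
    return np.r_[pv+.157*u+off*t,z], down(a)
for th in np.arange(.2,1.61,.2):
    p,o=pose(th,-.014,.064)
    s=manip.move_linear(p,o,vel=.1,f_stop=15); print(round(th,2),s,np.round(status.get_contact_force(),1))
    if s: break
    if abs(th-.4)<.01: W=cam("wrist"); save(W["img"],"w7")
p,o=pose(th,-.06,.064); manip.move_linear(p,vel=.15)
p[2]=.2; manip.move_linear(p,vel=.2)
W=cam("wrist"); save(W["img"],"w8"); S=cam("scene"); save(S["img"],"s8");print(status.get_time_s())
E
```

```text
0.2 False [0.8 0.2 0.3]
0.4 False [-0.4  0.5  0. ]
0.6 False [ 0.3  0.1 -0.4]
0.8 False [ 0.1 -0.   0.5]
1.0 False [-0.7 -0.   0.2]
1.2 False [-0.1  0.   0.6]
1.4 False [ 0.1  0.1 -0.5]
1.6 False [-0.6  0.4  0.4]
46.8667
```

View pics/w7.png

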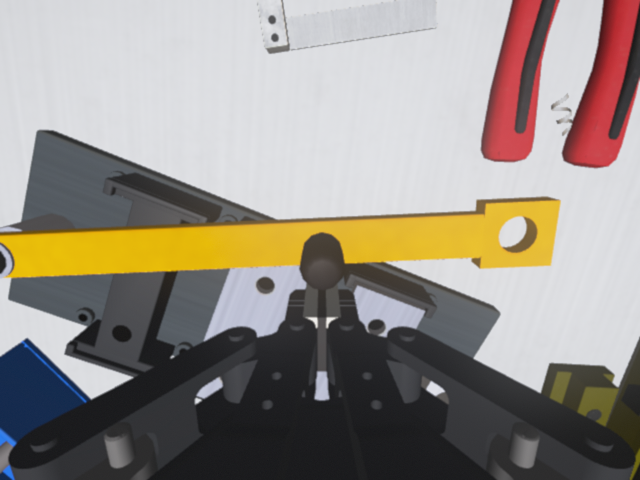

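View pics/s8.png

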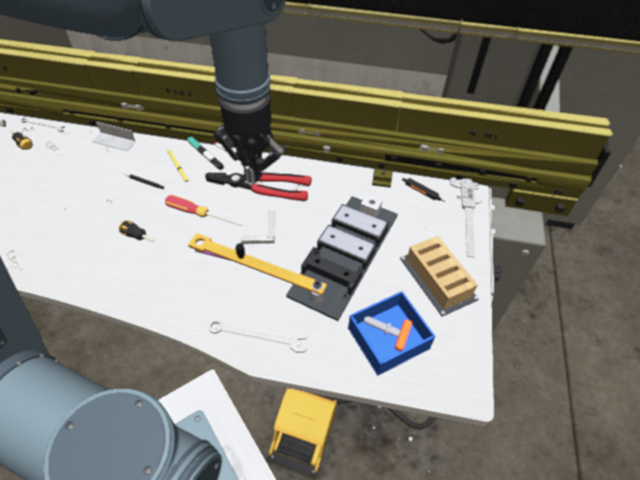

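The strap is now about a quarter turn out, the pin lies flat in the bin, and the jig is undisturbed. The bin has shifted slightly (left edge 359→349 px), but the pin's still in it. Now I'll locate the blanks from above.

```bash
python3 - <<'E'
from fe import *
open_gripper()
a0=np.radians(28.4); u=np.array([np.cos(a0),np.sin(a0)]); pv=np.array([.3757,.1734])
# look at blanks: TCP off on the far side, jaw along the row
c=pv+u*.160
manip.move_ptp(np.r_[c,.20],down(a0)); manip.sleep(.3)
W=cam("wrist"); save(W["img"],"w9"); T=cam("top"); save(T["img"],"t9")
print(manip.ik(np.r_[c,.03],down(a0)),manip.ik(np.r_[c,.03],down(a0+np.pi)),status.get_time_s())
import pickle; pickle.dump(W,open("w9.pkl","wb"))
E
```

```text
[ 0.25564207  0.50651076  1.71141143  0.          0.92367046 -0.24003144] [ 2.55642066e-01  5.06510761e-01  1.71141143e+00 -4.44089210e-16
  9.23670462e-01  2.90156121e+00] 49.2417
```

View pics/w9.png

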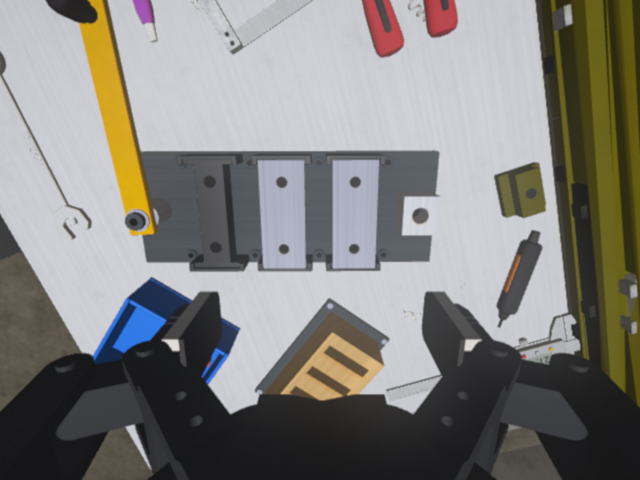

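View pics/t9.png

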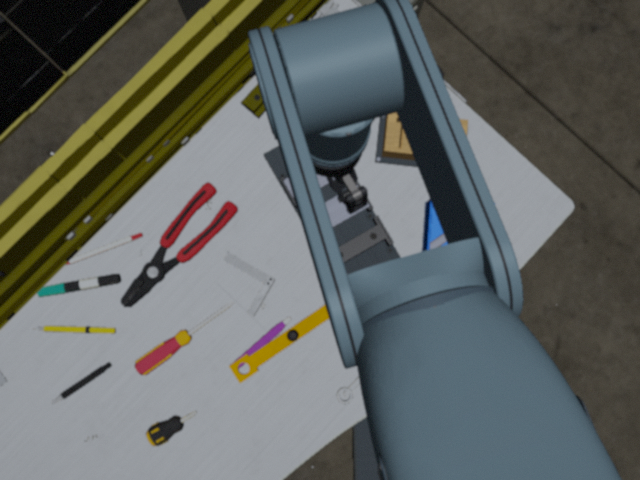

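The wrist view shows blanks at columns 258–306 and 332–379, rows about 160–268, with the -65 nest bare and the strap well clear on the left. I'll compute the blank poses and the strap angle.

```bash
python3 - <<'E'
from fe import *
import pickle
W=pickle.load(open("w9.pkl","rb")); im=W["img"]
hsv=cv2.cvtColor(im,cv2.COLOR_RGB2HSV); print(hsv[215,270],hsv[215,355],hsv[100,350],hsv[240,330])
m=mask(im,(105,12,120),(135,80,255)); k=np.zeros_like(m); k[150:275,245:395]=255; m&=k
m=cv2.morphologyEx(m,cv2.MORPH_CLOSE,np.ones((15,15)))
m=cv2.morphologyEx(m,cv2.MORPH_OPEN,np.ones((5,5)))
cs,_=cv2.findContours(m,cv2.RETR_EXTERNAL,cv2.CHAIN_APPROX_NONE)
for c in cs:
    if cv2.contourArea(c)<1000: continue
    P=np.array([plane(W,q[0],.042)[:2] for q in c],np.float32); r=cv2.minAreaRect(P)
    print(cv2.boundingRect(c),np.round(r[0],4),np.round(r[1],4),round(r[2],1))
S=cam("scene"); a=plane(S,(199,241),.053); b=plane(S,(317,288),.053); d=a-b; print("strap len",np.linalg.norm(d),"ang",np.degrees(np.arctan2(d[1],d[0]))-28.4)
p=plane(W,(137,220),.053); e=plane(W,(420,216),.041); d=e-p; print(p,e,np.linalg.norm(d[:2]),np.degrees(np.arctan2(d[1],d[0])))
E
```

```text
[114  28 194] [116  26 195] [111   8 214] [108  30 103]
(332, 159, 49, 112) [0.5437 0.2658] [0.0452 0.1029] 28.9
(257, 151, 49, 118) [0.4822 0.2374] [0.0415 0.1077] 27.9
strap len 0.2521445986182244 ang 93.33240717304778
[0.37388434 0.173817   0.053     ] [0.59352987 0.2937482  0.041     ] 0.2502551658883062 28.63549453006584
```

```bash
python3 - <<'E'
from fe import *
import pickle
W=pickle.load(open("w9.pkl","rb")); g=cv2.cvtColor(W["img"],cv2.COLOR_RGB2GRAY).astype(float)
u=np.array([np.cos(np.radians(28.5)),np.sin(np.radians(28.5))]); t=np.array([-u[1],u[0]])
for rows in ((195,205),(210,220),(225,235)):
    l=g[rows[0]:rows[1]].mean(0); v=(rows[0]+rows[1]-1)/2
    ed=[]
    for i in range(245,395):
        if (l[i]-150)*(l[i+1]-150)<0: ed.append(i+(150-l[i])/(l[i+1]-l[i]))
    P=[plane(W,(x,v),.042)[:2] for x in ed]; print(np.round(ed,1),[ (round(float(p@u),4)) for p in P])
# y ends : columns
for cols in ((292,300),(366,374),(262,270),(336,344)):
    l=g[:,cols[0]:cols[1]].mean(1); ed=[]
    for i in range(140,285):
        if (l[i]-150)*(l[i+1]-150)<0: ed.append(i+(150-l[i])/(l[i+1]-l[i]))
    print(cols,np.round(ed,1),[round(float(plane(W,((cols[0]+cols[1]-1)/2,e),.042)[:2]@t),4) for e in ed])
for nm,q in (("tri",(.4864,.2333)),("wr",(.4837,.2338))): print(nm,np.array(q)@u,np.array(q)@t)
E
```

```text
[259.6 303.8 332.5 376.7] [0.5175, 0.5569, 0.5824, 0.6218]
[260.4 304.3 332.5 376.3] [0.5176, 0.5571, 0.5825, 0.622]
[261.1 304.4 332.5 375.6] [0.5175, 0.557, 0.5826, 0.622]
(292, 300) [150.7 160.1 267.7 270.7] [0.0326, 0.0247, -0.0748, -0.0778]
(366, 374) [150.3 159.7 267.5 270.4] [0.0328, 0.0249, -0.0746, -0.0776]
(262, 270) [150.7 160.2 267.2 270.7] [0.0326, 0.0246, -0.0743, -0.0779]
(336, 344) [150.4 160.1 267.6 270.6] [0.0328, 0.0246, -0.0747, -0.0777]
tri 0.5387777823673466 -0.027061988606237007
wr 0.5366435555432891 -0.02533425139720507
```

Blank widths are 39.5 mm, spacing 65.0 mm and length 99.4 mm, all consistent. The strap is at 93°. Before picking, I'll measure the rack slots with the wrist camera.

```bash
python3 - <<'E'
from fe import *
import pickle
manip.move_ptp([.604,.086,.22],down(np.radians(-7.8))); manip.sleep(.3)
W=cam("wrist"); save(W["img"],"w10"); pickle.dump(W,open("w10.pkl","wb"))
m=mask(W["img"],(8,50,80),(24,220,255)); m=cv2.morphologyEx(m,cv2.MORPH_OPEN,np.ones((5,5))); c=big(m); print(cv2.boundingRect(c))
P=np.array([plane(W,q[0],.048)[:2] for q in c],np.float32); r=cv2.minAreaRect(P); print(r)
E
```

```text
(285, 144, 75, 135)
((0.6026973724365234, 0.08696959167718887), (0.12922491133213043, 0.06697308272123337), 82.28494262695312)
```

View pics/w10.png

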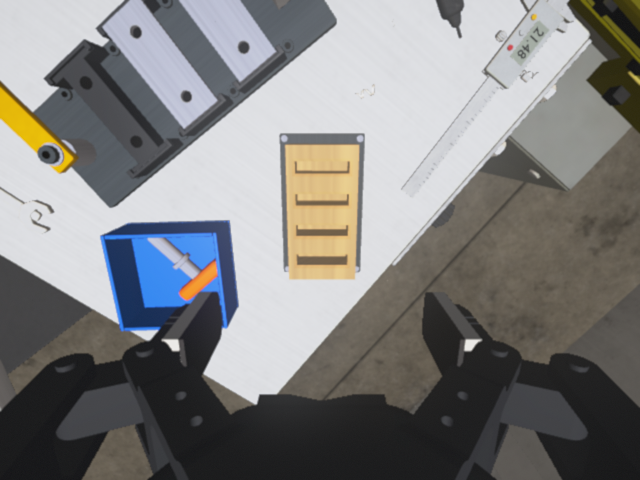

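The wrist view shows the rack square in the image (block 285–360 × 144–279, slots at rows ≈166, 200, 231, 262). It measures 129×67 mm at yaw -7.7°, agreeing with the top view within 2 mm. The pin lies in the bin. Now I'll pick the +65 blank.

```bash
cat > pk.py <<'E'
from fe import *
A=np.radians(28.5); u=np.array([np.cos(A),np.sin(A)]); t=np.array([-u[1],u[0]])
def gp(ux,off,z): return np.r_[u*ux+t*(-.0255+off),z]
E
python3 - <<'E'
from pk import *
o=down(A); ux=.6027+.001
manip.move_ptp(gp(ux,.030,.12),o); manip.sleep(.1)
manip.move_linear(gp(ux,.030,.0365),vel=.06,f_stop=8); manip.sleep(.2)
print(status.get_ee_pos(),gp(ux,.03,.0365),np.round(status.get_contact_force(),1))
W=cam("wrist"); save(W["img"],"w11")
E
```

```text
[0.52853278 0.29208438 0.03678787] [0.52839468 0.29201542 0.0365    ] [-0.1 -0.3 -1.1]
```

View pics/w11.png

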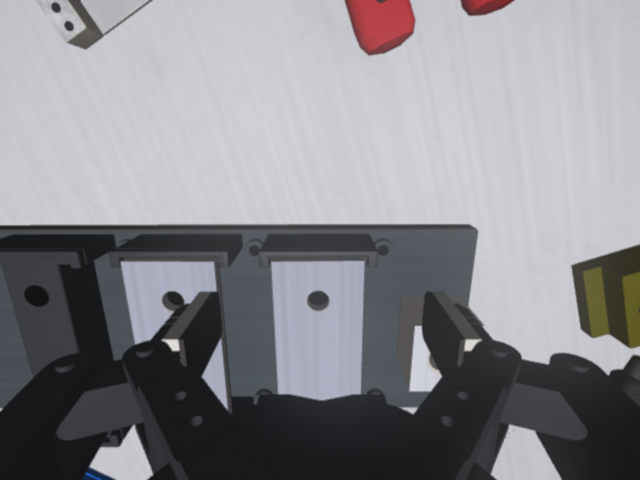

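The blank (271–365 px) is centred between the pads (220 and 425), and the neighbour isn't touched (contact ≈ 1 N). Grasp and lift a little.

```bash
python3 - <<'E'
from pk import *
grasp(); manip.sleep(.2)
print(np.round(status.get_contact_force(),1),np.round(status.get_moment(),2),status.get_grip_width(),status.get_ee_pos())
W=cam("wrist"); save(W["img"],"w12")
E
```

```text
[-2.   0.1  5.8] [-0.14  0.32 -0.02] 0.4396389860278197 [0.52850547 0.29205    0.03697273]
```

View pics/w12.png

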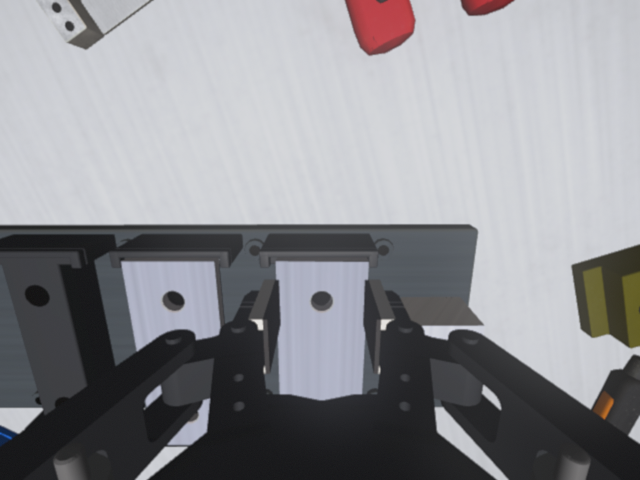

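```bash
python3 - <<'E'
from pk import *
ux=.6037
manip.move_linear(gp(ux,.030,.06),vel=.04); manip.sleep(.2)
print(np.round(status.get_contact_force(),1),np.round(status.get_moment(),2),status.get_grip_width())
manip.move_linear(gp(ux,.030,.22),vel=.12); manip.sleep(.2)
W=cam("wrist"); save(W["img"],"w13");S=cam("scene"); save(S["img"],"s13")
print(np.round(status.get_contact_force(),1),np.round(status.get_moment(),2),status.get_grip_width(),status.get_time_s())
E
```

```text
[-0.1  0.4 -1.8] [ 0.05  0.06 -0.  ] 0.43797571289543386
[-0.6 -0.3 -2.4] [0.05 0.   0.04] 0.43719932831123737 56.7417
```

View pics/w13.png

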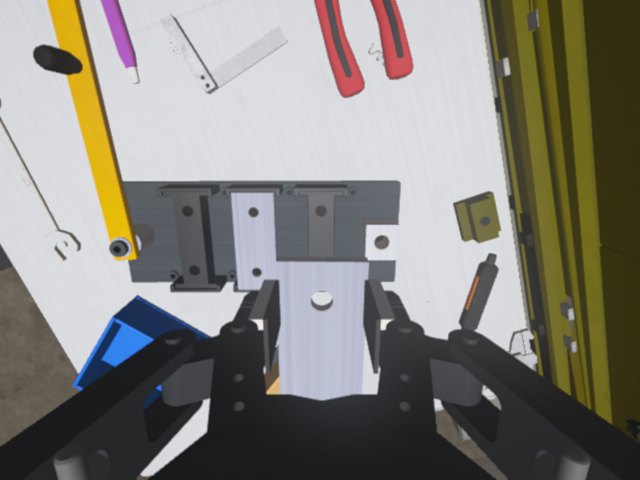

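View pics/s13.png

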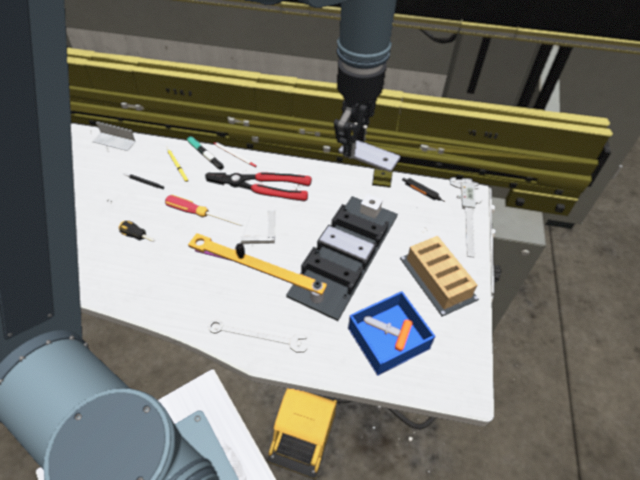

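The blank is held level and the rest is undisturbed. Now turn it upright above the rack's far slot (+45), approaching from the right-hand side.

```bash
cat > rk.py <<'E'
from fe import *
RC=np.array([.6033,.0867]); RY=np.radians(-7.75)
M=tool(RY+np.pi/2,np.pi/2,-1); O=R.from_matrix(M).as_rotvec()
def tcp(sl,zc,dy=.002,dz=.030,dx=0.):
    rx=np.array([np.cos(RY),np.sin(RY)]); ry=np.array([-rx[1],rx[0]])
    return np.r_[RC+ry*(sl+dy)+rx*dx, zc+dz]
E
python3 - <<'E'
from rk import *
manip.move_ptp(tcp(.045,.20),O); manip.sleep(.2)
print(status.get_ee_pos(),tcp(.045,.2),status.get_grip_width())
manip.move_linear(tcp(.045,.108),vel=.1); manip.sleep(.3)
print(status.get_ee_pos(),tcp(.045,.108))
W=cam("wrist"); save(W["img"],"w14");S=cam("scene"); save(cv2.resize(S["img"][130:400,330:530],None,fx=2.2,fy=2.2,interpolation=cv2.INTER_CUBIC),"s14"); T=cam("top"); save(cv2.resize(T["img"][60:300,330:530],None,fx=2.5,fy=2.5,interpolation=cv2.INTER_CUBIC),"t14")
E
```

```text
[0.60907125 0.13553901 0.23069268] [0.60963799 0.1332707  0.23      ] 0.4374173277788552
[0.60971136 0.13324409 0.13842698] [0.60963799 0.1332707  0.138     ]
```

View pics/w14.png

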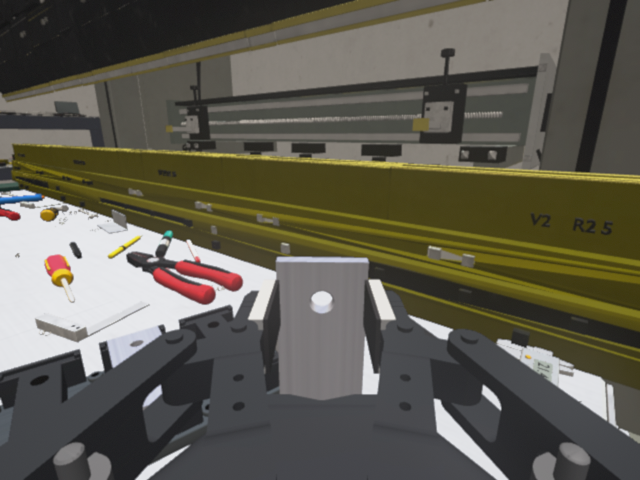

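View pics/s14.png

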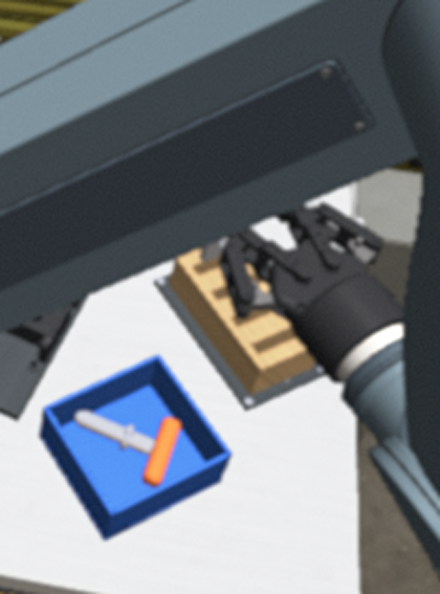

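View pics/t14.png

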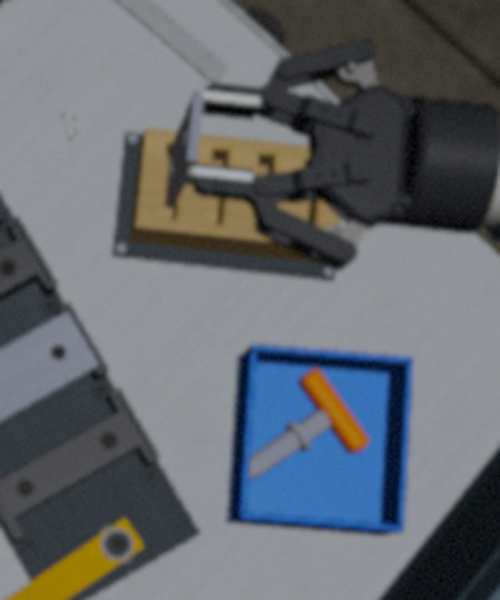

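The rack is unmoved and the blank is upright above the far slot: the top view shows it at (185,150) in the crop, over the leftmost slot. Lower with a force stop.

```bash
python3 - <<'E'
from rk import *
for zc in (.098,.085,.0705):
    s=manip.move_linear(tcp(.045,zc),vel=.04,f_stop=7); manip.sleep(.1)
    print(zc,s,np.round(status.get_ee_pos(),4),tcp(.045,zc).round(4),np.round(status.get_contact_force(),1),np.round(status.get_moment(),2))
    if s: break
W=cam("wrist"); save(W["img"],"w15");T=cam("top"); save(cv2.resize(T["img"][60:300,330:530],None,fx=2.5,fy=2.5,interpolation=cv2.INTER_CUBIC),"t15")
E
```

```text
0.098 False [0.6096 0.1333 0.1279] [0.6096 0.1333 0.128 ] [-0.7  0.2 -2.4] [-0.79  0.1  -0.03]
0.085 False [0.6097 0.1333 0.115 ] [0.6096 0.1333 0.115 ] [-0.3 -0.8 -1.7] [-0.77  0.12 -0.  ]
0.0705 True [0.6095 0.1333 0.1009] [0.6096 0.1333 0.1005] [0.3 0.8 4.8] [ 0.29 -0.13 -0.08]
```

View pics/t15.png

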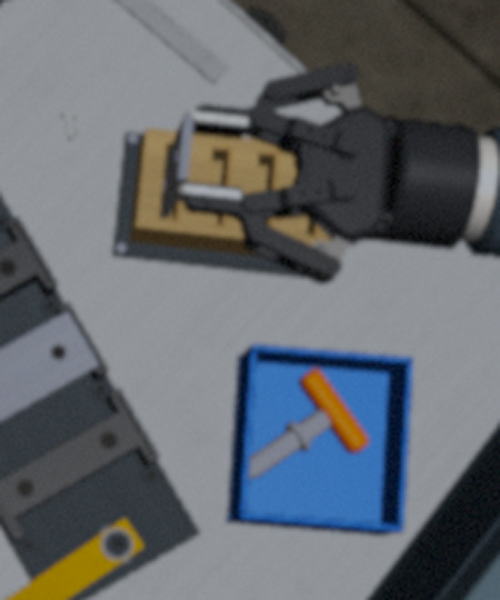

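It bottomed out at the expected height (TCP 0.101, blank middle ≈ 0.071). Release and back out.

```bash
python3 - <<'E'
from rk import *
open_gripper(); manip.sleep(.2)
p=np.array(status.get_ee_pos())
manip.move_linear(p-.10*M[:,1],vel=.12)
manip.move_linear(p-.10*M[:,1]+[0,0,.12],vel=.2)
from pk import *
manip.move_ptp(gp(.5378,.03,.2),down(A)); manip.sleep(.3)
import pickle
W=cam("wrist"); save(W["img"],"w16");S=cam("scene"); save(S["img"],"s16"); pickle.dump(W,open("w16.pkl","wb"));print(status.get_time_s())
g=cv2.cvtColor(W["img"],cv2.COLOR_RGB2GRAY).astype(float)
print(status.get_ee_pos())
E
```

```text
65.2667
[0.47087755 0.25964279 0.19930972]
```

View pics/w16.png

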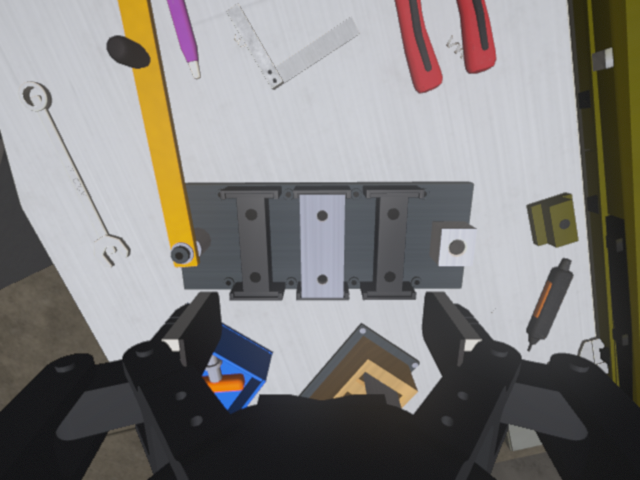

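View pics/s16.png

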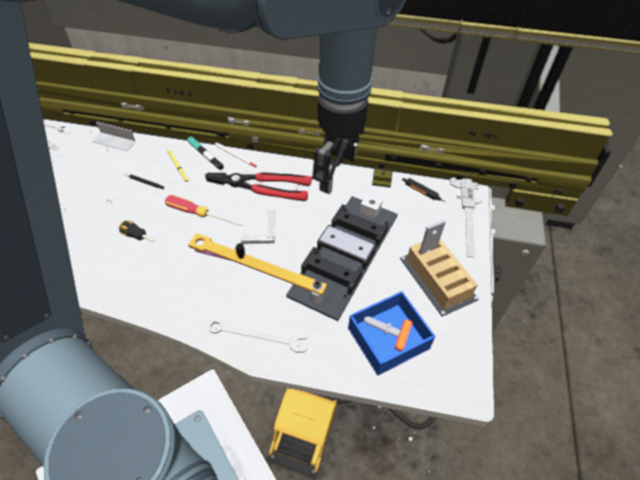

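The first blank stands in the far slot, and the second is centred at column 322 under the gripper. Its neighbours are gone, so I can grip deeper this time.

```bash
python3 - <<'E'
from pk import *
ux=.5378
print(manip.move_linear(gp(ux,.030,.028),vel=.08,f_stop=8)); manip.sleep(.1)
grasp(); manip.sleep(.2)
e=np.array(status.get_ee_pos()); print(e,gp(ux,.03,.028),np.round(status.get_contact_force(),1),status.get_grip_width())
manip.move_linear(gp(ux,.030,.06),vel=.05); manip.move_linear(gp(ux,.030,.22),vel=.15)
manip.sleep(.2)
W=cam("wrist"); save(W["img"],"w17");S=cam("scene"); save(S["img"],"s17");print(np.round(status.get_contact_force(),1),status.get_grip_width(),status.get_time_s())
E
```

```text
False
[0.470663   0.26063108 0.0283701 ] [0.47048063 0.26057066 0.028     ] [-0.5 -0.8  5.7] 0.4475446884032349
[ 0.5  0.1 -1.1] 0.4476269627734528 70.675
```

View pics/w17.png

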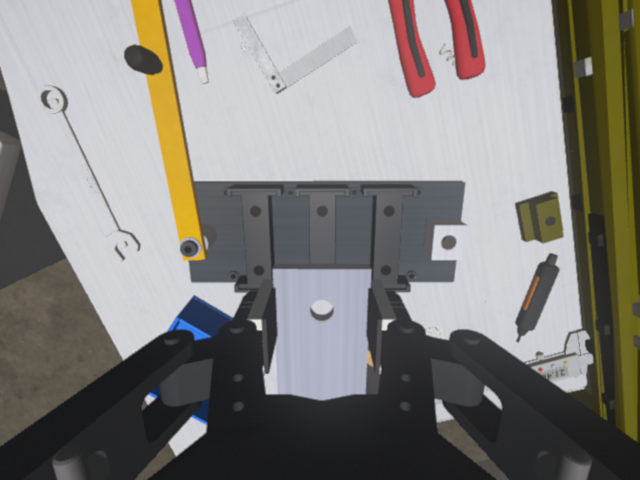

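View pics/s17.png

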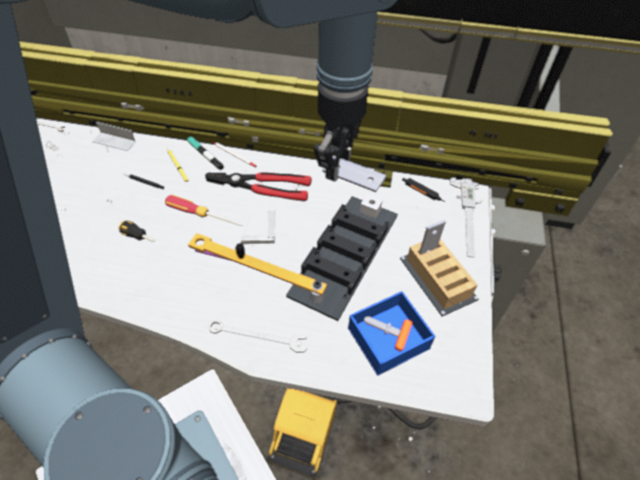

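The second blank is held, all nests are empty and the rack is unmoved. Place it in the -15 slot.

```bash
python3 - <<'E'
from rk import *
k=dict(dy=.0107)
manip.move_ptp(tcp(-.015,.24,**k),O); manip.sleep(.1)
manip.move_linear(tcp(-.015,.108,**k),vel=.12); manip.sleep(.3)
print(status.get_ee_pos(),tcp(-.015,.108,**k))
T=cam("top"); save(cv2.resize(T["img"][60:300,330:530],None,fx=2.5,fy=2.5,interpolation=cv2.INTER_CUBIC),"t18")
for zc in (.098,.085,.0705):
    s=manip.move_linear(tcp(-.015,zc,**k),vel=.04,f_stop=7); manip.sleep(.1)
    print(zc,s,np.round(status.get_ee_pos(),4),tcp(-.015,zc,**k).round(4),np.round(status.get_contact_force(),1),np.round(status.get_moment(),2))
    if s: break
T=cam("top"); save(cv2.resize(T["img"][60:300,330:530],None,fx=2.5,fy=2.5,interpolation=cv2.INTER_CUBIC),"t19")
E
```

```text
[0.60277227 0.08238946 0.13840879] [0.60272014 0.08243928 0.138     ]
0.098 False [0.6027 0.0824 0.1279] [0.6027 0.0824 0.128 ] [ 0.4  0.5 -1.1] [-0.7   0.11 -0.02]
0.085 False [0.6027 0.0825 0.115 ] [0.6027 0.0824 0.115 ] [ 0.7 -0.4 -1.6] [-0.69  0.06  0.02]
0.0705 True [0.6027 0.0824 0.1008] [0.6027 0.0824 0.1005] [ 0.2 -1.3  3.9] [ 0.09 -0.15 -0.13]
```

View pics/t19.png

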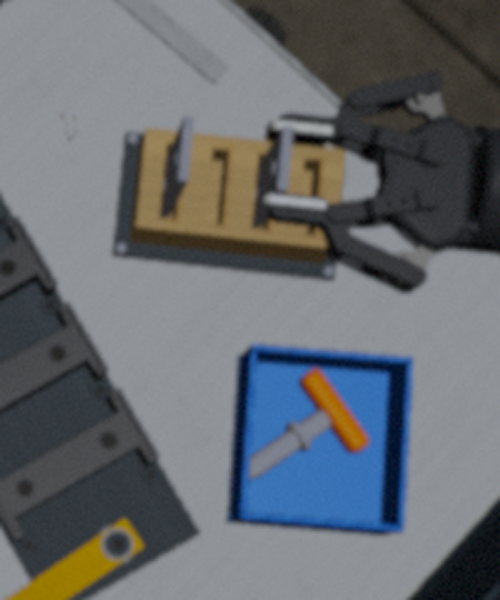

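It's down in its slot at the right height. Release, back out and check.

```bash
python3 - <<'E'
from rk import *
open_gripper(); manip.sleep(.2)
p=np.array(status.get_ee_pos())
manip.move_linear(p-.10*M[:,1],vel=.12)
manip.move_linear(p-.10*M[:,1]+[0,0,.15],vel=.2)
manip.move_j([0.911,0.259,1.535,0,1.348,-0.203]); manip.sleep(.5)
S=cam("scene"); save(S["img"],"s20"); T=cam("top"); save(T["img"],"t20"); print(status.get_time_s())
save(cv2.resize(S["img"][180:390,330:500],None,fx=2.8,fy=2.8,interpolation=cv2.INTER_CUBIC),"s20c")
E
```

```text
80.5667
```

View pics/s20c.png

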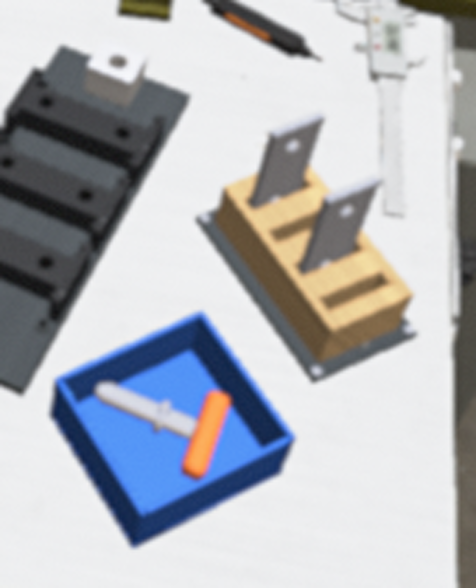

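View pics/t20.png

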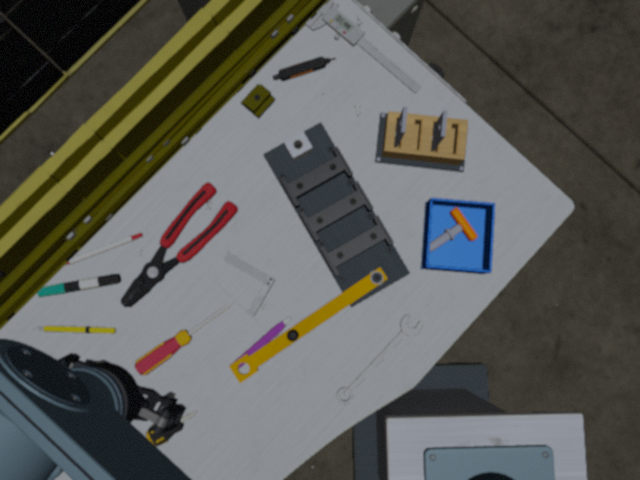

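View pics/s20.png

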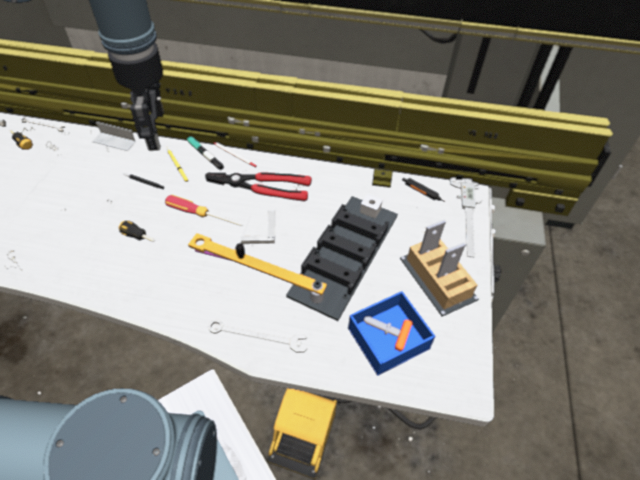

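Both blanks stand upright and fully down in separate slots. The pin is flat in the bin, the strap is about 93° round, and the other tools are in place. Handing in.

```bash
python3 -c "
from cell import manip
print(manip.finish_job())"
```

```text
the job is handed in; nothing more can be done
None
```

The job is done and handed in at about 81 s of the 210 s allowed; the hand-in reports no verdict.

- **Pin:** I twisted it about ±1 rad while pulling with 23 to 29 N (29.5 N at most), under the 38 N that lifts the jig. It came loose after rising about 24 mm. The jig showed no tipping or shift in the pictures, and the pin now lies flat in the blue bin.
- **Strap:** I pushed it round by the knob to about 93° (1.63 rad), well clear of the nests.
- **Blanks:** Two were present, at the middle nest and the nest nearest the pin; the third nest was empty. Each now stands on its short end, one in the +45 slot and one in the -15 slot. Both touched the slot floor at the expected height, with the blank's middle about 71 mm above the bench, against 70 mm nominal.
- **Last check:** The final pictures show both blanks upright in separate slots, and the rack, jig and other tools where they were.

The bin had moved about a centimetre by the time I had swung the strap; the pin stayed inside it. Measurements from different cameras disagreed by up to about 3 mm, and every grasp and insertion still fitted. No check failed.

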